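Lock the bayonet filler cap onto the gear reducer

TASK

Take the filler cap out of the wooden block and close the gear reducer's filler neck with it: find the slots in the neck with the cap's two lugs, push the cap in against the spring seal, and turn it clockwise until it locks, then let go. Feel for the slots and push gently: the forces between cap and neck, wedging included, must stay under 50 N; leave the other things on the bench where they are.

Things in the scene. Friction and masses are not known exactly. Their poses are not given: they have to be found in the camera images.
- cap_center (a point): Centre, half-way up, of the loose aluminium filler cap, 56.5 mm tall, 0.14 to 0.24 kg. z up along its axis, x along its lugs and grip bar. Round head 60 mm across from 7.8 mm below to 0.2 mm above this point; 28 mm round shank below it; it ends 28.3 mm below in a nose tapering over its last 4 mm to 22 mm across. At the start it stands upright in the block, head on the block's top, nose and lugs in the hole.
- cap_grip (a point): Middle of the cap's grip bar, 14 mm above cap_center. The bar stands on the head: 46 mm along the cap's x, 14 mm thick along its y, 28 mm tall; pinch it across y from above.
- cap_lugs (a point): On the cap's axis at mid-height of its two lugs, 17.8 mm below cap_center. The lugs stick out of the shank along the cap's +x and -x, reach 20 mm from the axis, are 6 mm wide and 5 mm tall.
- neck_mouth (a point): Centre of the rim of the steel filler neck, a tube 60 mm across and 36 mm tall on top of the gear reducer; 126 mm above the bench. Axes are the reducer's: z up, x towards its motor. The rim has a round opening 29.8 mm across with two opposite slots 8.4 mm wide reaching 21.5 mm out. They lie within 0.45 rad either way of this x axis; the exact angle is not measured (see it or feel for it).
- neck_rest (a point): Where cap_center is (20.3 mm above neck_mouth) when the lugs rest on the rim beside the slots, the nose already inside the opening. Over the slots the cap drops freely 3 mm, then its nose meets the spring seal, which pushes up with about 3 N there and 9 N fully down. Lugs forced in askew wedge hard.
- neck_down (a point): Where cap_center is (7.8 mm above neck_mouth) when the cap is fully down, head on the rim. Lower than 9.2 mm above neck_mouth it can turn, only clockwise seen from above: 0.77 to 0.95 rad from the slots the lugs are under the locking pockets; a fixed stop ends the turn at 0.95 rad.
- neck_locked (a point): Where cap_center rests (12.3 mm above neck_mouth, head 4.5 mm off the rim) when the cap is locked: pushed down, turned under the pockets and let go, the spring lifts its lugs into the pockets. An unlocked cap is pushed back up to 17 mm above neck_mouth.
- gearbox: Blue gear reducer, 150 mm square foot, 90 mm tall without the neck, fixed to the bench, with a grey motor (94 mm across, up to 109 mm high) reaching to 247 mm along its own +x. Origin: centre of its underside below the neck. Its neck ring and seal belong to it.
- block: Wooden parts block 100 x 100 x 40 mm, fixed; origin: centre of its underside. A hole 48 mm across, 30 mm deep, in the middle of its top holds the cap.
- grease_tin: Steel tin, 66 mm across, 85 mm tall, loose, a bystander; origin at the centre of its underside.
- wrench: Open wrench, 140 mm long along x, loose, a bystander; origin at its middle underneath.
- bolt_cup: Small aluminium cup, 70 mm across, 50 mm tall, loose, a bystander; origin at the centre of its underside.
There are look-alikes about, which are no part of the job. Leave any purple look-alike of the part that bears cap_center alone.

How it is judged:
On the way:
1. the cap's lugs are through the slots and the cap is pushed down against the spring seal (z of cap_center in the frame of neck_mouth below 0.0096 m and horizontal distance between cap_center and neck_mouth below 0.006 m), for 0.1 s.
At the end, for the whole second after the job is handed in: The cap is locked in the neck and released: its centre 10.7 to 14.2 mm above the centre of the rim (lugs risen into the locking pockets) and within 4 mm of the neck's axis, upright within 0.1 rad, its lugs turned at least 0.3 rad from the reducer's x axis, at rest (z of cap_center in the frame of neck_mouth between 0.0107 and 0.0142 m and horizontal distance between cap_center and neck_mouth below 0.004 m and angle between cap_center's own z axis and vertical below 0.1 rad and angle between the x axis of cap_center and the x axis of neck_mouth, either way round above 0.3 rad and linear speed of cap below 0.02 m/s and contact force between the fingers and cap below 0.1 N); the robot touches nothing.
It fails at once if the cap presses on the neck or reducer with more than 50 N (contact force between cap and gearbox above 50 N).
It fails at once if a bystander is moved more than 30 mm (distance of any of grease_tin, wrench, bolt_cup from where it was at the start of the episode above 0.03 m).
It also fails if it takes over 61 s, if anything falls off the work surface, if the arm or the gripper's body presses on something with over 40 N, if the wrist force passes 120 N, or if a joint passes its speed limit or range.

ROBOT

A 7-joint arm with a two-finger parallel gripper is mounted at the origin on the work surface. World frame = base frame: x ahead of the robot, y to its left, z up, the work surface at z = 0. Lengths are in m, angles in rad, forces in N, time in s.
With the tool pointing down it reaches from about 0.4 to 0.9 m from the base axis. Payload 5.5 kg.
Tool frame: the origin (TCP) lies midway between the tips of the shut fingers; the grasp point (between the pads) lies 19 mm behind it; z points along the fingers, y is the line along which they close (so a half turn about z gives the same grasp; the last joint's range is limited). The gripper opens to 92 mm and grips with 3 to 60 N. Pads are 19 mm wide; open, the fingers measure 130 mm over their backs; the gripper's body (75 mm by 190 mm) begins 47 mm behind the grasp point.
Start: joints at [1.523, 0.501, -0.427, 1.55, 0.221, 1.138, -0.21], TCP at [0.199, -0.619, 0.192] pointing down, gripper open.
Joint ranges: [-2.88, 2.88], [-0.31, 2.03], [-1.54, 1.56], [0.2, 2.42], [-1.41, 4.55], [0.19, 2.02], [-2.57, 2.57]. Speed limits (rad/s): [2.57, 2.57, 3.14, 3.14, 3.14, 3.14, 3.14].

INTERFACE

Orientations are given as a unit quaternion [w, x, y, z].
In Python, from workcell import arm gives the robot as it stands.
- The arm moves only by the tool play_rows, never from a script. Its argument "moves" is one flat list of numbers, 6 for each row, row after row: the shift along the tool's x, y, z in m, then the turn, a rotation vector about the tool's x, y, z in units of 6 degrees (1.0 is 6 degrees). In form: [tx, ty, tz, wx, wy, wz, tx, ty, tz, wx, wy, wz, ...]. A call has 1 to 20 rows; each row is the pose to reach, as a shift and turn from the pose commanded when the call began, along the tool's axes at that moment; what a row does not reach only later rows make up. A row lasts 1/8 s, in which the tool goes at most 62.5 mm and 10.7 degrees, less where a joint would pass 70% of its speed; a pose out of reach is approached as far as the arm can. A call with a gripper value outside its range is refused whole. "hand" is the closure in counts, from 0 (fully open) to 255 (shut), set as the call begins (left out, the last holds). The fingers move at their own pace and stop on an object; "force" is the grip in N (left out, the last holds). Time passes only in rows, so rows that repeat a pose let the fingers close. It gives the time, the measured TCP pose, the force, the opening and the grip force at its end, in the units of the state.
- arm.observe(): the state, without advancing time (a new reading comes with each control period).
- arm.camera(name): name is "side" or "top" or "wrist"; returns a dict with "frame" (420x560x3 uint8, blue, green, red), "depth" (420x560 float32, m along the optical axis (not along the pixel's ray), 0 where there is no reading), "fx", "fy", "cx", "cy" (pixels), "cam_to_world" (4x4, takes a point from camera to world coordinates). Camera axes: x right, y down, z forward; pixel columns grow to the right and rows downward; lengths in m; the calibration is good to about 2 mm. The wrist camera is an equidistant fisheye: a pixel r from the principal point sees the ray r / f radians off the axis. A picture is of the moment at which its call begins.
- arm.finish_job(): hands the job in; it is judged then, once.
The state is a dict: "time_s": time; "joints": joint angles; "joint_vel": joint speeds; "effort": joint torques, N m; "tcp_pos": TCP position; "tool_rot": TCP orientation; "force": force on the tool from outside, world axes, zero at the start; "torque": the same for the moment, N m; "finger_gap": finger opening in m; "finger_force": force on a finger pad.
Only numpy, scipy, OpenCV 4.12 (cv2) and the standard library are available. Lean on these libraries where they do the work, as an engineer would, in place of code of your own. Each camera call takes 0.05 s, during which the arm holds its last target. There are 200 camera calls.

## Working session

There is one attempt and no reset: what is moved stays moved. The work goes in short steps, Python scripts to look and compute and a tool call to move; the robot and the scene stay as the last step left them, time stands still between calls to the robot, and variables do not carry over. Pictures are saved under pics/ and viewed, at most 10 in all, crops included, and the job is handed in when it is done.

Besides the shell and the picture viewer there is one more tool, called after "Emit:" as a command line: name --argument value ..., lists and objects as JSON in quotes. play_rows: Moves the arm, as the interface text tells. Its arguments: {"type":"object","properties":{"moves":{"type":"array"},"hand":{"type":"number"},"force":{"type":"number"}},"required":["moves"]}

```bash
mkdir -p pics; ls; cat > h.py <<'E'
import numpy as np, cv2, pickle
from workcell import arm
from scipy.spatial.transform import Rotation as R
def snap(n,tag):
    c=arm.camera(n); pickle.dump(c,open(f'pics/{tag}.pkl','wb')); cv2.imwrite(f'pics/{tag}.png',c['frame']); return c
def load(tag): return pickle.load(open(f'pics/{tag}.pkl','rb'))
def ray(c,u,v,fish=False):
    x=(u-c['cx'])/c['fx']; y=(v-c['cy'])/c['fy']
    if fish:
        t=np.hypot(x,y); s=np.sin(t)/max(t,1e-9); d=np.array([x*s,y*s,np.cos(t)])
    else: d=np.array([x,y,1.])
    T=np.array(c['cam_to_world']); return T[:3,3],T[:3,:3]@d
def onz(c,u,v,z,fish=False):
    o,d=ray(c,u,v,fish); return o+d*(z-o[2])/d[2]
def cloud(c):
    v,u=np.mgrid[:420,:560]; d=c['depth']
    p=np.stack([(u-c['cx'])/c['fx']*d,(v-c['cy'])/c['fy']*d,d],-1)
    T=np.array(c['cam_to_world']); return p@T[:3,:3].T+T[:3,3]
E
python3 - <<'E'
from h import *
a=snap('side','side0'); b=snap('top','top0')
cv2.imwrite('pics/both.png',cv2.resize(np.vstack([a['frame'],b['frame']]),(400,600)) if 0 else b['frame'])
for c in(a,b): print(c['fx'],c['cx'],c['cy'],np.round(c['cam_to_world'],3).tolist())
s=arm.observe(); print(s)
E
```

```text
pics
426.6721729147396 282.3141471339418 216.5592445834277 [[-0.995, -0.079, 0.063, 0.446], [-0.102, 0.777, -0.621, 0.826], [0.0, -0.625, -0.781, 1.083], [0.0, 0.0, 0.0, 1.0]]
488.1338986305853 274.3678240298456 206.06381529749615 [[0.026, -0.997, 0.069, 0.439], [-0.999, -0.028, -0.02, 0.05], [0.022, -0.069, -0.997, 1.422], [0.0, 0.0, 0.0, 1.0]]
{'time_s': 0.1, 'joints': array([ 1.52318535,  0.50174064, -0.42682243,  1.55133418,  0.22076954,
        1.13830561, -0.21032377]), 'joint_vel': array([ 6.60936595e-05, -1.98988804e-03,  7.11992827e-04, -2.25415181e-03,
       -1.77434813e-03, -3.37692630e-04,  1.52542237e-05]), 'effort': array([-1.19671933e-02, -5.67865527e+01, -5.83933443e+00, -2.79917514e+01,
       -6.91831112e-02,  2.39943521e-02,  5.47908053e-05]), 'tcp_pos': array([ 0.19856247, -0.61820404,  0.19069657]), 'tool_rot': array([-8.65749019e-04,  9.87946726e-01,  1.54791827e-01, -8.92437075e-05]), 'force': array([ 0.33462196, -0.3327885 ,  0.36683218]), 'torque': array([-0.02945193, -0.00399104, -0.00687228]), 'finger_force': 0.0, 'finger_gap': 0.09152358349215328}
```

View pics/top0.png

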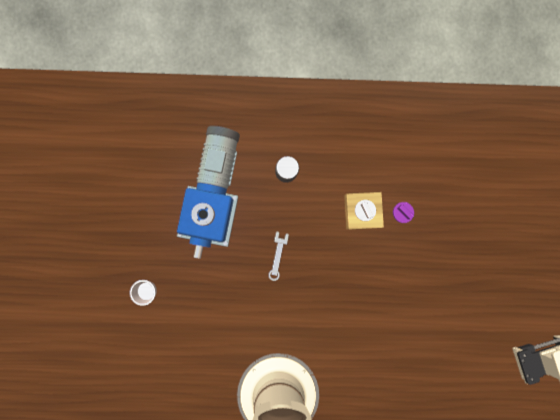

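View pics/side0.png

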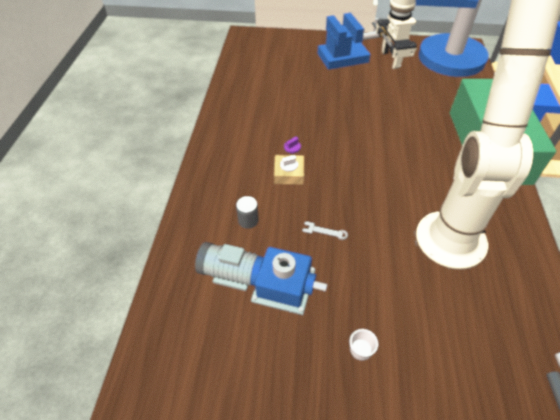

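Top view: the candidates are the silver cap in the wooden block (366,211) and the purple look-alike (404,212). By the description it is the silver one in the block. The reducer's neck is at (203,214) with its motor up the image, the tin is at (287,168), the wrench at (278,257) and the cup at (143,292). The side view agrees: cap at (289,163), neck at (284,264).

```bash
python3 - <<'E'
from h import *
c=load('top0'); f=c['frame']
cr=lambda u,v:cv2.resize(f[v-25:v+25,u-25:u+25],(400,400),interpolation=cv2.INTER_CUBIC)
cv2.imwrite('pics/crop1.png',np.hstack([cr(366,211),cr(203,214)]))
hsv=cv2.cvtColor(f,cv2.COLOR_BGR2HSV)
P=cloud(c)
for n,u,v in(('cap',366,211),('neck',203,214)):
    q=P[v-25:v+25,u-25:u+25]; h=q[...,2]
    print(n,[ (round(a,3),int(k)) for a,k in zip(np.histogram(h,bins=np.arange(0,.15,.005))[1],np.histogram(h,bins=np.arange(0,.15,.005))[0]) if k>8])
# head mask: low sat bright
def box(n,m,u,v,w):
    k=np.zeros_like(m); k[v-w:v+w,u-w:u+w]=m[v-w:v+w,u-w:u+w]
    cs,_=cv2.findContours(k,cv2.RETR_EXTERNAL,cv2.CHAIN_APPROX_NONE); q=max(cs,key=cv2.contourArea)
    print(n,cv2.minAreaRect(q),cv2.fitEllipse(q)); return q
S,V,H=hsv[...,1],hsv[...,2],hsv[...,0]
q=box('caphead',((S<60)&(V>120)).astype(np.uint8)*255,366,211,16)
x=cv2.fitEllipse(q)[0]; print(onz(c,*x,0.040),onz(c,*x,.048))
q=box('block',((S>70)&(V>120)&(H>12)&(H<30)).astype(np.uint8)*255,366,211,25)
print([onz(c,*p,.04)[:2].round(4).tolist() for p in cv2.boxPoints(cv2.minAreaRect(q))],onz(c,*cv2.minAreaRect(q)[0],.04))
q=box('neck',((S<80)&(V>90)).astype(np.uint8)*255,203,214,17)
x=cv2.fitEllipse(q)[0]; print(onz(c,*x,0.126))
q=box('blue',((S>120)&(H>100)&(H<125)).astype(np.uint8)*255,205,214,33)
print([onz(c,*p,.09)[:2].round(4).tolist() for p in cv2.boxPoints(cv2.minAreaRect(q))],onz(c,*cv2.minAreaRect(q)[0],.09))
E
```

```text
cap [(np.float64(0.0), 642), (np.float64(0.005), 93), (np.float64(0.01), 17), (np.float64(0.015), 11), (np.float64(0.02), 12), (np.float64(0.025), 11), (np.float64(0.03), 30), (np.float64(0.035), 312), (np.float64(0.04), 519), (np.float64(0.045), 209), (np.float64(0.05), 64), (np.float64(0.055), 10), (np.float64(0.07), 39), (np.float64(0.075), 45)]
neck [(np.float64(0.0), 85), (np.float64(0.005), 18), (np.float64(0.01), 28), (np.float64(0.015), 14), (np.float64(0.065), 17), (np.float64(0.07), 17), (np.float64(0.075), 14), (np.float64(0.08), 112), (np.float64(0.085), 809), (np.float64(0.09), 838), (np.float64(0.095), 65), (np.float64(0.11), 36), (np.float64(0.115), 43), (np.float64(0.12), 85), (np.float64(0.125), 172), (np.float64(0.13), 30)]
caphead ((365.0, 210.0), (20.0, 20.0), 90.0) ((365.0353698730469, 209.9158935546875), (20.325864791870117, 20.674081802368164), 131.10568237304688)
[ 0.53133544 -0.2355001   0.04      ] [ 0.53080147 -0.23384511  0.048     ]
block ((363.4319152832031, 210.4105224609375), (37.42697525024414, 39.23594284057617), 86.42366790771484) ((363.7103271484375, 210.3694305419922), (42.157955169677734, 44.60417556762695), 86.26390838623047)
[[0.578, -0.1708], [0.5883, -0.283], [0.4817, -0.2909], [0.4718, -0.1793]] [ 0.52979633 -0.23093401  0.04      ]
neck ((202.5, 214.0), (22.0, 23.0), 90.0) ((202.66055297851562, 213.8740692138672), (21.88994598388672, 22.742786407470703), 118.5734634399414)
[0.50306384 0.2142872  0.126     ]
blue ((204.59266662597656, 214.73414611816406), (47.9821662902832, 61.67140197753906), 12.094757080078125) ((204.70761108398438, 213.9918975830078), (51.624168395996094, 62.59035110473633), 13.354320526123047)
[[0.4323, 0.2919], [0.5977, 0.2634], [0.5737, 0.1344], [0.4084, 0.1641]] [0.5026411  0.21350493 0.09      ]
```

View pics/crop1.png

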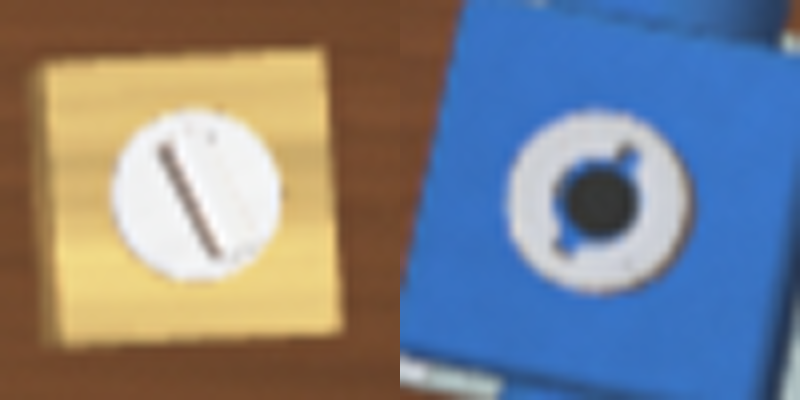

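The crop shows the silver cap in the block with its bar lying along (163,148)-(218,255), and the neck's slots along (628,155)-(560,245). That puts the slots about 0.45 rad from the reducer's x axis. The choice is confirmed.

```bash
cat >> h.py <<'E'
def goal(p,yaw):
    "shift (m) and turn (units of 6 deg) to tool-down pose at p with tool x at yaw"
    s=arm.observe(); q=s['tool_rot']; C=R.from_quat([q[1],q[2],q[3],q[0]])
    t=C.inv().apply(np.array(p)-s['tcp_pos'])
    G=R.from_euler('z',yaw)*R.from_euler('x',np.pi)
    w=(C.inv()*G).as_rotvec()/np.radians(6)
    print('t',s['time_s'],'shift',t.round(4),'turn',w.round(2),'joints',s['joints'].round(2))
E
python3 - <<'E'
from h import *
goal([.531,-.234,.20],.475)
E
```

```text
t 0.1 shift [ 0.434  -0.2641 -0.0088] turn [-0.02 -0.   -1.57] joints [ 1.52  0.5  -0.43  1.55  0.22  1.14 -0.21]
```

Emit:
play_rows --moves '[0.434,-0.264,-0.009,0,0,-1.57,0.434,-0.264,-0.009,0,0,-1.57,0.434,-0.264,-0.009,0,0,-1.57,0.434,-0.264,-0.009,0,0,-1.57,0.434,-0.264,-0.009,0,0,-1.57,0.434,-0.264,-0.009,0,0,-1.57,0.434,-0.264,-0.009,0,0,-1.57,0.434,-0.264,-0.009,0,0,-1.57,0.434,-0.264,-0.009,0,0,-1.57,0.434,-0.264,-0.009,0,0,-1.57,0.434,-0.264,-0.009,0,0,-1.57,0.434,-0.264,-0.009,0,0,-1.57,0.434,-0.264,-0.009,0,0,-1.57,0.434,-0.264,-0.009,0,0,-1.57]' --hand 90 --force 30

```text
time_s: 1.85
tcp_pos: [0.531, -0.2353, 0.2007]
tool_rot: [0.0, 0.972, 0.235, -0.0]
force: [0.2, -0.3, -0.5]
finger_gap: 0.0591
finger_force: 0.0
```

```bash
python3 - <<'E'
from h import *
goal([.531,-.234,.20],.475)
c=snap('wrist','w1'); print(c['fx'],c['cx'],c['cy'],np.round(c['cam_to_world'],3).tolist()); print(arm.observe()['finger_gap'])
E
```

```text
t 1.85 shift [ 0.0006 -0.0011  0.0007] turn [ 0.    0.   -0.01] joints [ 0.87  0.4  -0.64  1.72  0.27  1.11 -0.95]
325.19226210127806 277.1766941015436 215.43830274316628 [[0.457, -0.845, -0.277, 0.607], [-0.889, -0.435, -0.141, -0.198], [-0.001, 0.31, -0.951, 0.393], [0.0, 0.0, 0.0, 1.0]]
0.05920311801339987
```

View pics/w1.png

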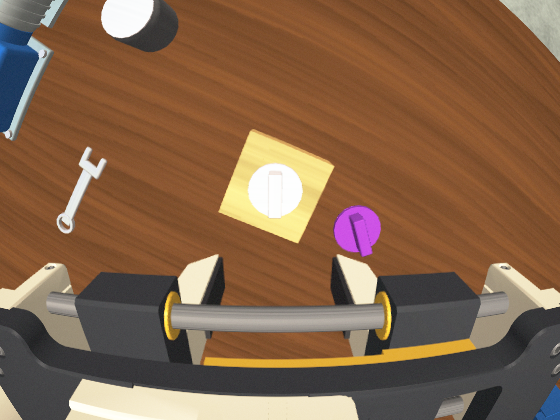

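The wrist view shows the silver cap at (275,191) in the block. Its bar is vertical in the image, so aligned with the tool, and the purple look-alike is at (357,230).

```bash
python3 - <<'E'
from h import *
c=load('w1'); f=c['frame']; hsv=cv2.cvtColor(f,cv2.COLOR_BGR2HSV); S,V,H=cv2.split(hsv)
def big(m):
    k=np.zeros_like(m,np.uint8); k[120:250,210:335]=m[120:250,210:335]*255
    return max(cv2.findContours(k,cv2.RETR_EXTERNAL,cv2.CHAIN_APPROX_NONE)[0],key=cv2.contourArea)
q=big((S<60)&(V>110))[:,0].astype(float)
w=np.array([onz(c,u,v,.046,True)[:2] for u,v in q],np.float32)
print('head',cv2.minEnclosingCircle(w),cv2.fitEllipse(w))
q=big((S>60)&(V>120)&(H>10)&(H<32))
ap=cv2.approxPolyDP(q,6,True)[:,0]; print(ap.tolist()); print([onz(c,*p.astype(float),.04,True)[:2].round(4).tolist() for p in ap])
g=cv2.cvtColor(f,cv2.COLOR_BGR2GRAY)
for v in (178,188,198,208): print(v,g[v,255:297].tolist())
E
```

```text
head ((0.5295373201370239, -0.22982044517993927), 0.1022336333990097) ((0.5308679342269897, -0.22949109971523285), (0.16331344842910767, 0.17540112137794495), 114.91796875)Traceback (most recent call last):
  File "<stdin>", line 9, in <module>
  File "<stdin>", line 5, in big
ValueError: max() iterable argument is empty
```

```bash
python3 - <<'E'
from h import *
c=load('w1'); f=c['frame']; hsv=cv2.cvtColor(f,cv2.COLOR_BGR2HSV); H,S,V=cv2.split(hsv)
def big(m):
    k=np.zeros_like(m,np.uint8); k[120:250,210:335]=m[120:250,210:335]*255
    return max(cv2.findContours(k,cv2.RETR_EXTERNAL,cv2.CHAIN_APPROX_NONE)[0],key=cv2.contourArea)
q=big((S<50)&(V>110))[:,0].astype(float)
w=np.array([onz(c,u,v,.046,True)[:2] for u,v in q],np.float32)
print('head',cv2.minEnclosingCircle(w),cv2.fitEllipse(w))
q=big((S>60)&(V>120)&(H>10)&(H<32))
ap=cv2.approxPolyDP(q,6,True)[:,0]; print(ap.tolist()); print([onz(c,*p.astype(float),.04,True)[:2].round(4).tolist() for p in ap])
g=cv2.cvtColor(f,cv2.COLOR_BGR2GRAY)
for v in (178,188,198,208): print(v,g[v,255:297].tolist())
E
```

```text
head ((0.5303151607513428, -0.233245849609375), 0.031138647347688675) ((0.5309008955955505, -0.23334667086601257), (0.058733999729156494, 0.06051718816161156), 115.0638656616211)
[[210, 120], [210, 249], [334, 249], [334, 120]]
[[0.5681, -0.1352], [0.4297, -0.1974], [0.4981, -0.3298], [0.6292, -0.2549]]
178 [254, 254, 254, 254, 254, 254, 254, 254, 254, 254, 254, 254, 252, 237, 251, 254, 254, 254, 254, 253, 253, 254, 253, 253, 253, 253, 246, 246, 254, 254, 254, 254, 254, 254, 254, 254, 254, 254, 254, 254, 254, 254]
188 [253, 253, 253, 253, 253, 253, 253, 253, 253, 253, 253, 253, 251, 238, 252, 254, 254, 254, 254, 253, 253, 254, 253, 253, 254, 253, 246, 240, 253, 253, 254, 253, 254, 254, 254, 254, 254, 254, 254, 254, 254, 254]
198 [254, 254, 254, 254, 254, 254, 254, 254, 254, 254, 254, 254, 252, 242, 253, 254, 254, 254, 254, 253, 253, 254, 254, 254, 254, 252, 247, 249, 254, 254, 254, 254, 254, 254, 254, 254, 254, 254, 254, 254, 254, 254]
208 [242, 253, 254, 254, 254, 254, 254, 254, 254, 254, 254, 254, 253, 246, 253, 254, 254, 254, 254, 254, 254, 254, 254, 254, 254, 251, 250, 254, 254, 254, 254, 254, 254, 254, 254, 254, 254, 254, 254, 252, 234, 227]
```

```bash
python3 - <<'E'
from h import *
c=load('w1')
a=onz(c,274.8,178,.076,True);b=onz(c,274.2,208,.076,True); d=a-b
print(a,b,np.arctan2(d[1],d[0]))
goal([.531,-.2335,.052],.475)
E
```

```text
[ 0.54871809 -0.22455787  0.076     ] [ 0.52072021 -0.23820398  0.076     ] 0.45351514642467283
t 1.9 shift [ 0.0006 -0.0015  0.1487] turn [ 0. -0. -0.] joints [ 0.87  0.4  -0.64  1.72  0.27  1.11 -0.95]
```

Emit:
play_rows --moves '[0.0006,-0.0013,0.04,0,0,0.14,0.0006,-0.0013,0.08,0,0,0.14,0.0006,-0.0013,0.11,0,0,0.14,0.0006,-0.0013,0.13,0,0,0.14,0.0006,-0.0013,0.14,0,0,0.14,0.0006,-0.0013,0.147,0,0,0.14,0.0006,-0.0013,0.148,0,0,0.14,0.0006,-0.0013,0.148,0,0,0.14]'

```text
time_s: 2.9
tcp_pos: [0.5319, -0.2336, 0.0534]
tool_rot: [0.0, 0.974, 0.228, 0.001]
force: [0.5, -0.1, 0.3]
finger_gap: 0.0593
finger_force: 0.0
```

Emit:
play_rows --moves '[0,0,0,0,0,0,0,0,0,0,0,0,0,0,0,0,0,0,0,0,0,0,0,0,0,0,0,0,0,0,0,0,0,0,0,0]' --hand 255 --force 30

```text
time_s: 3.65
tcp_pos: [0.5312, -0.2333, 0.0526]
tool_rot: [0.0, 0.974, 0.228, 0.0]
force: [-1.0, 0.5, -0.2]
finger_gap: 0.0041
finger_force: 0.0
```

Emit:
play_rows --moves '[0,0,-0.01,0,0,0,0,0,-0.03,0,0,0,0,0,-0.06,0,0,0,0,0,-0.11,0,0,0,0,0,-0.16,0,0,0,0,0,-0.19,0,0,0,0,0,-0.19,0,0,0]'

```text
time_s: 4.53
tcp_pos: [0.5335, -0.2337, 0.2473]
tool_rot: [0.003, 0.974, 0.228, 0.003]
force: [0.2, -0.3, 0.1]
finger_gap: 0.0006
finger_force: 0.0
```

```bash
python3 - <<'E'
from h import *
print(arm.observe()['tcp_pos'])
c=load('top0'); f=c['frame']; H,S,V=cv2.split(cv2.cvtColor(f,cv2.COLOR_BGR2HSV))
u0,v0,w=203,214,17
k=np.zeros((420,560),np.uint8); k[v0-w:v0+w,u0-w:u0+w]=((S<80)&(V>90))[v0-w:v0+w,u0-w:u0+w]*255
cs,_=cv2.findContours(k,cv2.RETR_EXTERNAL,cv2.CHAIN_APPROX_NONE); q=max(cs,key=cv2.contourArea)[:,0]
p=np.array([onz(c,*x.astype(float),.126)[:2] for x in q],np.float32); print(cv2.fitEllipse(p))
# side view neck
c=load('side0'); f=c['frame']; H,S,V=cv2.split(cv2.cvtColor(f,cv2.COLOR_BGR2HSV))
cv2.imwrite('pics/sc.png',cv2.resize(f[244:304,254:314],(600,600),interpolation=cv2.INTER_CUBIC))
goal([.503,.214,.24],.46)
E
```

```text
[ 0.53353632 -0.23373375  0.24733663]
((0.5031092762947083, 0.21427547931671143), (0.05780784785747528, 0.06042410805821419), 147.7501983642578)
t 4.525 shift [ 0.1718 -0.4146  0.0055] turn [ 0.06 -0.04  0.01] joints [ 0.88  0.36 -0.66  1.66  0.24  1.19 -0.94]
```

The fingers shut on nothing, so I look again.

```bash
python3 - <<'E'
from h import *
c=snap('wrist','w2'); t=snap('top','t2'); print(arm.observe()['finger_gap'])
f=c['frame'][120:260,180:380]
g=t['frame'][180:245,330:430]
cv2.imwrite('pics/v2.png',np.hstack([cv2.resize(f,(500,350)),cv2.resize(g,(300,350))]))
E
```

```text
0.0006161951886962882
```

View pics/v2.png

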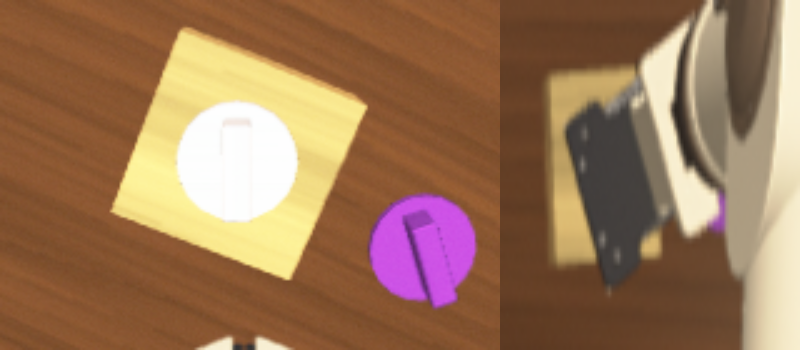

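```bash
python3 - <<'E'
from h import *
for t in('w1','w2'):
    c=load(t); T=np.array(c['cam_to_world']); print(t,T[:3,3].round(4))
    for n,P in(('tcp',arm.observe()['tcp_pos']),('cap',[.531,-.2335,.048])):
        p=np.linalg.inv(T)@np.r_[P,1]; r=np.hypot(p[0],p[1]); th=np.arctan2(r,p[2]); print(n,c['cx']+c['fx']*th*p[0]/r,c['cy']+c['fy']*th*p[1]/r)
    H,S,V=cv2.split(cv2.cvtColor(c['frame'],cv2.COLOR_BGR2HSV))
    k=np.zeros_like(S); k[140:240,235:315]=((S<50)&(V>110))[140:240,235:315]*255
    q=max(cv2.findContours(k,0,1)[0],key=cv2.contourArea)[:,0]
    for z in(.04,.046):
        e=cv2.fitEllipse(np.array([onz(c,*x.astype(float),z,True)[:2] for x in q],np.float32)); print(z,e)
    k=np.zeros_like(S); k[100:270,200:350]=((S>60)&(V>150))[100:270,200:350]*255
    q=max(cv2.findContours(k,0,1)[0],key=cv2.contourArea); print(cv2.minAreaRect(q))
    d=c['depth']; print('depth at', d[int(191),275], d[170:215:5,275].round(3))
c=load('w2'); f=c['frame']; cv2.imwrite('pics/w2b.png',cv2.resize(f[230:350,180:380],(800,480)))
E
```

```text
w1 [ 0.6073 -0.1975  0.3931]
tcp 271.90371851444974 279.2734332247659
cap 274.9057974467031 190.70041510596513
0.04 ((0.5295807123184204, -0.23396587371826172), (0.05974913388490677, 0.061563145369291306), 115.06376647949219)
0.046 ((0.5309008955955505, -0.23334667086601257), (0.058733999729156494, 0.06051718816161156), 115.0638656616211)
((276.0172424316406, 186.20687866210938), (93.40475463867188, 90.99071502685547), 21.801410675048828)
depth at 0.3253797 [0.344 0.323 0.322 0.324 0.327 0.327 0.329 0.331 0.334]
w2 [ 0.609  -0.1963  0.4402]
tcp 273.4652718405061 248.62323593972067
cap 274.4688655960312 184.78642684457202
0.04 ((0.5297943353652954, -0.23382927477359772), (0.059560686349868774, 0.06100718677043915), 106.91637420654297)
0.046 ((0.5309826135635376, -0.23326632380485535), (0.05866765230894089, 0.060092464089393616), 106.91636657714844)
((275.623779296875, 181.2376251220703), (81.96792602539062, 80.98894500732422), 20.85445785522461)
depth at 0.3745737 [0.369 0.369 0.371 0.371 0.374 0.375 0.376 0.38  0.419]
```

View pics/w2b.png

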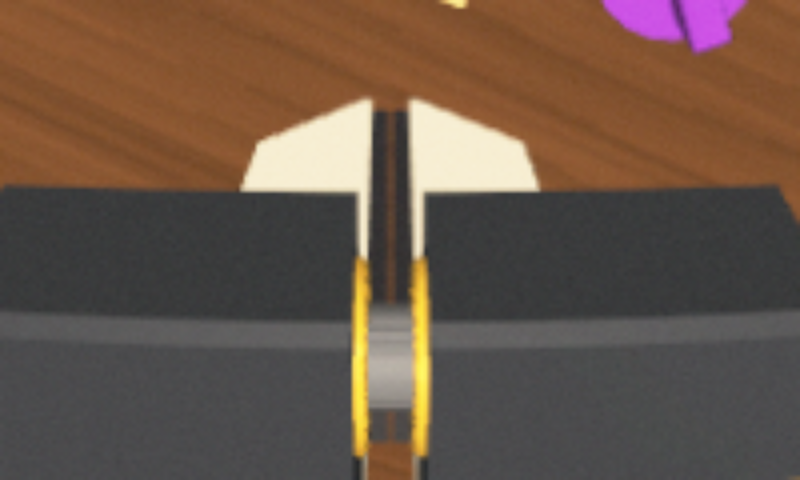

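The fingertips show at about pixel (277,256), while the reported TCP projects to (273,249). I check the tips' true place with the depth image.

```bash
python3 - <<'E'
from h import *
s=arm.observe(); q=s['tool_rot']; C=R.from_quat([q[1],q[2],q[3],q[0]])
c=load('w2'); d=c['depth']
def P(u,v):
    o,r=ray(c,u,v,True); z=np.array(c['cam_to_world'])[:3,2]
    return o+r*d[v,u]/(r@z)
for u,v in((271,256),(271,258),(284,256),(284,258),(268,260),(288,260),(268,266),(288,266),(275,262),(280,262),(274,268),(281,268),(274,275),(281,275),(270,275),(286,275)):
    print(u,v,d[v,u].round(4),(C.inv().apply(P(u,v)-s['tcp_pos'])*1000).round(1))
for u,v in((275,175),(275,185),(275,195),(265,185),(286,185),(276,215),(275,152)): print('cap/block',u,v,(P(u,v)*1000).round(1))
E
```

```text
271 256 0.172 [ 13.1  -1.  -39.5]
271 258 0.1703 [ 12.8  -1.  -41.4]
284 256 0.1725 [ 12.8   5.9 -39. ]
284 258 0.1686 [ 13.5   5.8 -42.9]
268 260 0.1683 [ 12.6  -2.5 -43.5]
288 260 0.1668 [ 13.3   7.9 -44.9]
268 266 0.162 [ 12.5  -2.4 -50.2]
288 266 0.1608 [ 13.    7.6 -51.4]
275 262 0.1693 [ 11.2   1.1 -43. ]
280 262 0.1687 [ 11.5   3.8 -43.5]
274 268 0.1605 [ 12.2   0.7 -51.9]
281 268 0.161 [ 12.    4.2 -51.5]
274 275 0.1552 [ 11.3   0.7 -57.7]
281 275 0.1541 [ 11.9   4.1 -58.7]
270 275 0.1523 [ 12.8  -1.2 -60.3]
286 275 0.1514 [ 13.2   6.4 -61.2]
cap/block 275 175 [ 546.9 -226.4   74.8]
cap/block 275 185 [ 536.7 -231.5   76.3]
cap/block 275 195 [ 525.9 -236.8   75.5]
cap/block 265 185 [ 525.3 -223.2   46.9]
cap/block 286 185 [ 537.  -246.4   47.5]
cap/block 276 215 [ 494.3 -253.9   39.2]
cap/block 275 152 [ 566.9 -216.4   40.2]
```

The fingertips really sit about 39 mm short of the reported TCP along the tool, with roughly 3 mm in x and 2.4 mm in y. The first grasp therefore closed above the bar. I'll regrasp with this offset.

```bash
python3 - <<'E'
from h import *
goal([.5272,-.2324,.05],.46)
E
```

```text
t 4.625 shift [-0.0032 -0.0029  0.1935] turn [ 0.01 -0.    0.01] joints [ 0.88  0.36 -0.66  1.67  0.24  1.19 -0.94]
```

Emit:
play_rows --moves '[-0.0032,-0.0029,0.0,0,0,0,-0.0032,-0.0029,0.05,0,0,0,-0.0032,-0.0029,0.1,0,0,0,-0.0032,-0.0029,0.15,0,0,0,-0.0032,-0.0029,0.18,0,0,0,-0.0032,-0.0029,0.193,0,0,0,-0.0032,-0.0029,0.193,0,0,0]' --hand 90

```text
time_s: 5.5
tcp_pos: [0.5263, -0.2316, 0.0488]
tool_rot: [-0.001, 0.974, 0.228, -0.001]
force: [0.1, 0.3, 0.2]
finger_gap: 0.0589
finger_force: 0.0
```

Emit:
play_rows --moves '[0,0,0.01,0,0,0,0,0,0.02,0,0,0,0,0,0.028,0,0,0,0,0,0.033,0,0,0,0,0,0.034,0,0,0,0,0,0.034,0,0,0]'

```text
time_s: 6.25
tcp_pos: [0.5272, -0.2321, 0.0157]
tool_rot: [0.0, 0.974, 0.228, 0.0]
force: [-1.1, -0.2, -0.0]
finger_gap: 0.0595
finger_force: 0.0
```

Emit:
play_rows --moves '[0,0,0,0,0,0,0,0,0,0,0,0,0,0,0,0,0,0,0,0,0,0,0,0,0,0,0,0,0,0,0,0,0,0,0,0,0,0,0,0,0,0]' --hand 255 --force 30

```text
time_s: 7.12
tcp_pos: [0.5272, -0.2323, 0.0157]
tool_rot: [0.0, 0.974, 0.228, 0.0]
force: [-0.9, -0.8, 1.3]
finger_gap: 0.0135
finger_force: 30.0
```

Emit:
play_rows --moves '[0,0,-0.01,0,0,0,0,0,-0.03,0,0,0,0,0,-0.07,0,0,0,0,0,-0.12,0,0,0,0,0,-0.17,0,0,0,0,0,-0.2,0,0,0,0,0,-0.205,0,0,0,0,0,-0.205,0,0,0]'

```text
time_s: 8.12
tcp_pos: [0.5265, -0.2321, 0.2204]
tool_rot: [0.0, 0.974, 0.228, -0.0]
force: [-0.3, -0.3, -1.4]
finger_gap: 0.0135
finger_force: 30.0
```

```bash
python3 - <<'E'
from h import *
goal([.504,.2105,.22],2.49)
E
```

```text
t 8.125 shift [ 1.765e-01 -4.065e-01  3.000e-04] turn [ -0.     0.   -19.38] joints [ 0.89  0.38 -0.66  1.71  0.25  1.14 -0.95]
```

Emit:
play_rows --moves '[0.016,-0.037,0,0,0,-1.7,0.032,-0.074,0,0,0,-3.4,0.048,-0.111,0,0,0,-5,0.064,-0.148,0,0,0,-6.7,0.08,-0.185,0,0,0,-8.4,0.096,-0.222,0,0,0,-10.1,0.112,-0.259,0,0,0,-11.8,0.128,-0.296,0,0,0,-13.5,0.144,-0.333,0,0,0,-15.2,0.16,-0.37,0,0,0,-17,0.17,-0.39,0,0,0,-18.5,0.1765,-0.4065,0,0,0,-19.38,0.1765,-0.4065,0,0,0,-19.38,0.1765,-0.4065,0,0,0,-19.38,0.1765,-0.4065,0,0,0,-19.38,0.1765,-0.4065,0,0,0,-19.38]'

```text
time_s: 10.12
tcp_pos: [0.5047, 0.2095, 0.2206]
tool_rot: [0.0, 0.321, 0.947, -0.0]
force: [0.4, 0.2, -2.2]
finger_gap: 0.0136
finger_force: 30.0
```

```bash
python3 - <<'E'
from h import *
goal([.504,.2105,.22],2.49)
c=snap('wrist','w3'); cv2.imwrite('pics/w3c.png',cv2.resize(c['frame'][90:290,160:400],(720,600)))
E
```

```text
t 10.125 shift [0.0012 0.0003 0.0006] turn [-0.    0.   -0.02] joints [ 0.45  0.5  -1.18  1.77  0.5   1.21  0.05]
```

View pics/w3c.png

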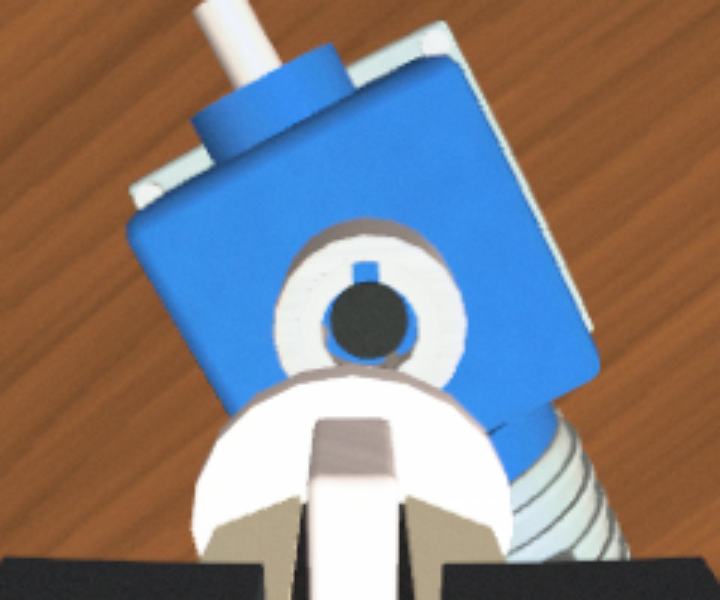

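The picture shows the held cap with the neck just beyond it, neck centre at about crop (369,318). A slot points straight up at (367,268), nearly in line with the bar. I'll measure both in this view.

```bash
cat > m.py <<'E'
from h import *
from scipy.optimize import least_squares
def circ(p,r): 
    s=least_squares(lambda x:np.hypot(p[:,0]-x[0],p[:,1]-x[1])-r,p.mean(0),loss='soft_l1',f_scale=.0007)
    return s.x,np.abs(s.fun).mean()
def full(x,y): return 160+(x-1)/3.,90+(y-1)/3.
E
python3 - <<'E'
from m import *
c=load('w3'); f=c['frame']; s=arm.observe(); print(s['tcp_pos'])
I=cv2.resize(f[90:290,160:400],(720,600),interpolation=cv2.INTER_CUBIC); H,S,V=cv2.split(cv2.cvtColor(I,cv2.COLOR_BGR2HSV))
w=((S<40)&(V>190)).astype(np.uint8)
def W(u,v,z): return onz(c,*full(u,v),z,True)[:2]
cx,cy=369,318
out=[];inn=[]
for a in np.radians(np.arange(0,360,3)):
    r=np.arange(10,130); us=(cx+r*np.cos(a)).astype(int); vs=(cy+r*np.sin(a)).astype(int)
    if vs.max()>600: continue
    g=w[vs,us]; on=np.flatnonzero(g)
    if len(on)==0: continue
    i=on[0]
    inn.append((np.degrees(a),r[i],*W(us[i],vs[i],.126)))
    off=np.flatnonzero(g[i:]==0)
    if len(off) and vs[i+off[0]]<350: out.append(W(us[i+off[0]],vs[i+off[0]],.126))
out=np.array(out); inn=np.array(inn)
ce,er=circ(out,.030); print('outer',ce,er,len(out))
d=np.hypot(*(inn[:,2:]-ce).T); m=(d<.0165)&(d>.012)
print('inner',circ(inn[m][:,2:],.0149),m.sum())
for n,b in(('slotL',None),):
    for v in(265,268,271,274,277,280):
        row=S[v,330:410]; on=np.flatnonzero(row>100); 
        if len(on): p=(W(330+on[0],v,.126)+W(330+on[-1],v,.126))/2; e=p-ce; print(v,on[0]+330,on[-1]+330,p.round(4),np.hypot(*e).round(4),np.arctan2(e[1],e[0]).round(3))
# head arc
pts=[]
for u in range(215,492,6):
    col=w[372:540,u]; on=np.flatnonzero(col)
    # first white run after rim gap
    for st in on:
        if col[st:st+8].all() and (st==0 or not col[st-1]): pts.append((u,372+st)); break
pts=np.array(pts); z=s['tcp_pos'][2]+.0323
print('head',circ(np.array([W(u,v,z) for u,v in pts]),.030), pts[::6].tolist())
# bar far edges on the top: bar top z
zt=s['tcp_pos'][2]+.0321+.028
g=cv2.cvtColor(I,cv2.COLOR_BGR2GRAY)
for v in(480,490,500): print(v,[g[v,u] for u in range(296,412,4)])
E
```

```text
[0.50473058 0.20969648 0.22066418]
outer [0.50450696 0.2165941 ] 0.0003088825114272555 73
inner (array([0.50381791, 0.21698284]), np.float64(0.00032147946534059104)) 96
265 353 377 [0.487  0.2279] 0.0209 2.567
268 353 377 [0.4877 0.2274] 0.0199 2.57
271 353 377 [0.4885 0.2268] 0.019 2.574
274 353 378 [0.4893 0.2264] 0.0181 2.57
277 353 378 [0.49   0.2258] 0.0172 2.574
280 353 378 [0.4908 0.2253] 0.0163 2.579
head (array([0.45706485, 0.24165881]), np.float64(0.004801677998974919)) [[215, 444], [251, 407], [287, 389], [323, 380], [359, 375], [395, 380], [431, 372], [467, 415]]
480 [np.uint8(254), np.uint8(254), np.uint8(252), np.uint8(202), np.uint8(193), np.uint8(227), np.uint8(240), np.uint8(239), np.uint8(241), np.uint8(239), np.uint8(238), np.uint8(235), np.uint8(235), np.uint8(236), np.uint8(236), np.uint8(236), np.uint8(236), np.uint8(237), np.uint8(236), np.uint8(236), np.uint8(237), np.uint8(239), np.uint8(240), np.uint8(245), np.uint8(246), np.uint8(240), np.uint8(254), np.uint8(254), np.uint8(254)]
490 [np.uint8(254), np.uint8(254), np.uint8(253), np.uint8(218), np.uint8(230), np.uint8(251), np.uint8(254), np.uint8(254), np.uint8(254), np.uint8(254), np.uint8(254), np.uint8(254), np.uint8(254), np.uint8(253), np.uint8(254), np.uint8(254), np.uint8(254), np.uint8(254), np.uint8(254), np.uint8(253), np.uint8(253), np.uint8(253), np.uint8(254), np.uint8(254), np.uint8(254), np.uint8(253), np.uint8(253), np.uint8(254), np.uint8(254)]
500 [np.uint8(163), np.uint8(214), np.uint8(243), np.uint8(196), np.uint8(229), np.uint8(251), np.uint8(254), np.uint8(254), np.uint8(254), np.uint8(254), np.uint8(254), np.uint8(254), np.uint8(254), np.uint8(254), np.uint8(254), np.uint8(254), np.uint8(254), np.uint8(254), np.uint8(254), np.uint8(254), np.uint8(254), np.uint8(254), np.uint8(254), np.uint8(254), np.uint8(254), np.uint8(251), np.uint8(244), np.uint8(221), np.uint8(166)]
```

```bash
python3 - <<'E'
from m import *
c=load('w3'); f=c['frame']; s=arm.observe()
I=cv2.resize(f[90:290,160:400],(720,600),interpolation=cv2.INTER_CUBIC); g=cv2.cvtColor(I,cv2.COLOR_BGR2GRAY)
def W(u,v,z): return onz(c,*full(u,v),z,True)[:2]
z=s['tcp_pos'][2]+.0323; P=[];px=[]
for a in np.radians(np.arange(195,346,5)):
    r=np.arange(100,190); us=(353+r*np.cos(a)).astype(int); vs=(512+r*np.sin(a)).astype(int)
    off=np.flatnonzero(g[vs,us]<235)
    if len(off): P.append(W(us[off[0]],vs[off[0]],z)); px.append((int(us[off[0]]),int(vs[off[0]])))
print(px); print('head',circ(np.array(P),.030))
zt=z+.0279
L=[];Rr=[]
for v in range(485,560,5):
    l=308+np.argmin(g[v,304:320].astype(int))-4; r=388+np.argmin(g[v,388:402].astype(int)); L.append((l,v));Rr.append((r,v))
print(L[::4],Rr[::4])
for n,q in(('L',L),('R',Rr)):
    p=np.array([W(u,v,zt) for u,v in q]); d=np.polyfit(p[:,0],p[:,1],1); print(n,p[0],p[-1],np.arctan(d[0])+np.pi)
T=np.array(c['cam_to_world']); q=s['tool_rot']; C=R.from_quat([q[1],q[2],q[3],q[0]]).as_matrix(); print(np.arctan2(C[1,0],C[0,0]))
E
```

```text
[(203, 471), (209, 459), (215, 447), (222, 436), (231, 427), (241, 418), (250, 409), (261, 403), (272, 397), (283, 392), (294, 386), (318, 418), (318, 381), (329, 379), (341, 378), (353, 376), (364, 378), (376, 379), (387, 381), (399, 383), (411, 386), (422, 392), (433, 397), (444, 402), (455, 409), (465, 417), (475, 426), (484, 435), (491, 447), (497, 459), (503, 471)]
head (array([0.50390694, 0.21040504]), np.float64(0.0003294489490430948))
[(np.int64(308), 485), (np.int64(304), 505), (np.int64(304), 525), (np.int64(304), 545)] [(np.int64(397), 485), (np.int64(401), 505), (np.int64(401), 525), (np.int64(401), 545)]
L [0.48205406 0.21861829] [0.49096053 0.21076549] 2.4069366830224324
R [0.49008122 0.22911736] [0.49999727 0.22258422] 2.561165346779373
2.4885506198223273
```

Emit:
play_rows --moves '[0.002,0.003,0.02,0,0,-0.6,0.002,0.003,0.05,0,0,-0.6,0.002,0.003,0.075,0,0,-0.6,0.002,0.003,0.085,0,0,-0.6,0.002,0.003,0.085,0,0,-0.6,0.002,0.003,0.085,0,0,-0.6,0.002,0.003,0.085,0,0,-0.6]'

```text
time_s: 11.05
tcp_pos: [0.5054, 0.2144, 0.1365]
tool_rot: [0.001, 0.29, 0.957, 0.0]
force: [-0.1, 0.1, -1.2]
finger_gap: 0.0135
finger_force: 30.0
```

```bash
python3 - <<'E'
from h import *
a=snap('side','s4'); c=snap('wrist','w4'); s=arm.observe(); print(s['tcp_pos'],s['force'])
A=cv2.resize(a['frame'][230:300,250:320],(400,400),interpolation=cv2.INTER_CUBIC)
B=cv2.resize(c['frame'][130:250,220:340],(400,400),interpolation=cv2.INTER_CUBIC)
cv2.imwrite('pics/v4.png',np.hstack([A,B]))
E
```

```text
[0.50521047 0.21417681 0.13631376] [ 0.39338559  0.74834244 -0.8861106 ]
```

View pics/v4.png

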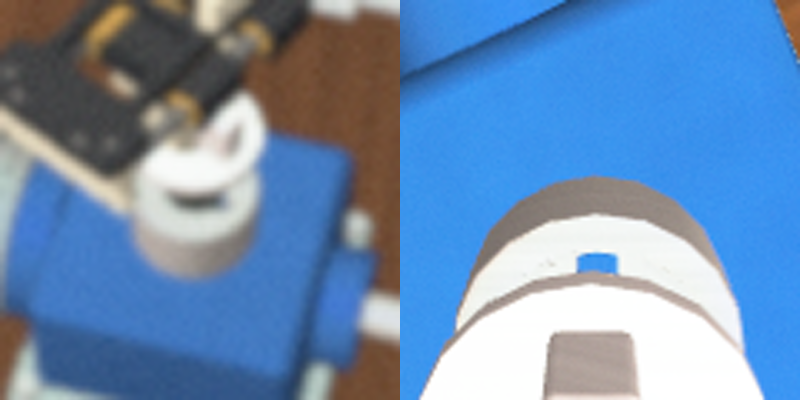

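In the left crop (side) the cap hangs just over the neck. In the right crop (wrist) the slot end at (597,258) lies straight ahead of the bar at (592,365). I'll fit both circles at this close range.

```bash
python3 - <<'E'
from m import *
c=load('w4'); f=c['frame']; s=arm.observe(); zc=s['tcp_pos'][2]+.0321
k=400/120.
I=cv2.resize(f[130:250,220:340],(400,400),interpolation=cv2.INTER_CUBIC); g=cv2.cvtColor(I,cv2.COLOR_BGR2GRAY).astype(int); H,S,V=cv2.split(cv2.cvtColor(I,cv2.COLOR_BGR2HSV))
def W(u,v,z): return onz(c,220+(u+.5)/k-.5,130+(v+.5)/k-.5,z,True)[:2]
rim=[];head=[];pr=[];ph=[]
for a in np.radians(np.arange(212,330,4)):
    # from outside inward toward (192,420): dark side wall -> bright rim -> dark head side -> bright head
    r=np.arange(250,60,-1); us=np.round(192+r*np.cos(a)).astype(int); vs=np.round(405+r*np.sin(a)).astype(int)
    ok=(us>=0)&(us<400)&(vs>=0)&(vs<400); us,vs=us[ok],vs[ok]
    if len(us)<30: continue
    b=(g[vs,us]>215)&(S[vs,us]<45)
    st=np.flatnonzero(b[1:]&~b[:-1])+1
    st=[i for i in st if b[i:i+6].all() ]
    if len(st)>=2 and not 260<np.degrees(a)<280:
        rim.append(W(us[st[0]],vs[st[0]],.126)); head.append(W(us[st[1]],vs[st[1]],zc+.0002)); pr.append((us[st[0]],vs[st[0]])); ph.append((us[st[1]],vs[st[1]]))
print(np.array(pr)[::4].tolist(),np.array(ph)[::4].tolist())
rc,e1=circ(np.array(rim),.030); hc,e2=circ(np.array(head),.030)
q=s['tool_rot']; C=R.from_quat([q[1],q[2],q[3],q[0]]).as_matrix(); yaw=np.arctan2(C[1,0],C[0,0])
print('rim',rc,e1,'head',hc,e2,len(rim)); d=rc-hc; print('need tool x,y',(C[:2,:2].T@d*1000).round(2),'yaw',yaw, 'cap-tcp tool',(C[:2,:2].T@(hc-s['tcp_pos'][:2])*1000).round(2))
for v in(258,262,266,270):
    on=np.flatnonzero((S[v,150:250]>100)); u0,u1=150+on[0],150+on[-1]; p=(W(u0,v,.126)+W(u1,v,.126))/2; e=p-rc; print(v,u0,u1,np.hypot(*e).round(4),np.arctan2(*e[::-1]).round(3))
# side
c=load('s4'); f=c['frame']; H,S,V=cv2.split(cv2.cvtColor(f,cv2.COLOR_BGR2HSV)); c0=load('side0')
print('side proj of', [ (lambda p:(c['cx']+c['fx']*p[0]/p[2],c['cy']+c['fy']*p[1]/p[2]))(np.linalg.inv(np.array(c['cam_to_world']))@np.r_[P,1]) for P in([*rc,.126],[*hc,zc])])
E
```

```text
[[58, 321], [77, 277], [113, 242], [160, 221], [262, 231], [305, 260], [334, 302]] [[70, 329], [104, 307], [137, 293], [171, 287], [238, 291], [272, 303], [307, 322]]
rim [0.50507248 0.216184  ] 0.00023805826745095562 head [0.45780752 0.24602915] 0.0032655365158141612 26
need tool x,y [-55.88   1.42] yaw 2.552887401242054 cap-tcp tool [57.11  0.17]
258 178 216 0.0218 2.572
262 178 216 0.021 2.572
266 178 216 0.0202 2.573
270 178 216 0.0194 2.574
side proj of [(np.float64(283.36202127387185), np.float64(261.7845252133633)), (np.float64(300.86917503755893), np.float64(264.2606197795982))]
```

```bash
sed -i 's/def circ(p,r):/def circ(p,r,x0=None):/; s/p.mean(0),loss/p.mean(0) if x0 is None else x0,loss/' m.py; python3 - <<'E'
from m import *
c=load('w4'); s=arm.observe(); zc=s['tcp_pos'][2]+.0321; k=400/120.
I=cv2.resize(c['frame'][130:250,220:340],(400,400),interpolation=cv2.INTER_CUBIC); g=cv2.cvtColor(I,cv2.COLOR_BGR2GRAY).astype(int); S=cv2.cvtColor(I,cv2.COLOR_BGR2HSV)[...,1]
def W(u,v,z): return onz(c,220+(u+.5)/k-.5,130+(v+.5)/k-.5,z,True)[:2]
head=[]
for u in list(range(40,165,6))+list(range(230,345,6)):
    col=g[:,u]; v=398
    while v>0 and col[v]>225: v-=1
    head.append((u,v))
print(head[::5])
rc=np.array([.50507,.21618])
q=s['tool_rot']; C=R.from_quat([q[1],q[2],q[3],q[0]]).as_matrix()
for z in(zc,zc+.002):
    hc,e=circ(np.array([W(*p,z+.0002) for p in head]),.030,s['tcp_pos'][:2])
    print('head',hc,e,'need tool xy',(C[:2,:2].T@(rc-hc)*1000).round(2),'cap-tcp',(C[:2,:2].T@(hc-s['tcp_pos'][:2])*1000).round(2))
E
```

```text
[(40, 360), (70, 327), (100, 309), (130, 294), (160, 396), (254, 294), (284, 309), (314, 328), (344, 359)]
head [0.50438607 0.21505635] 0.0026103476346194506 need tool xy [0.06 1.31] cap-tcp [1.17 0.27]
head [0.50390594 0.21537553] 0.0025806013815342765 need tool xy [-0.52  1.32] cap-tcp [1.75 0.27]
```

Emit:
play_rows --moves '[0,0.0013,0.006,0,0,-0.18,0,0.0013,0.012,0,0,-0.18,0,0.0013,0.016,0,0,-0.18,0,0.0013,0.018,0,0,-0.18,0,0.0013,0.019,0,0,-0.18,0,0.0013,0.019,0,0,-0.18]'

```text
time_s: 11.9
tcp_pos: [0.5055, 0.2152, 0.1167]
tool_rot: [0.0, 0.281, 0.96, 0.0]
force: [0.8, 0.3, -1.0]
finger_gap: 0.0135
finger_force: 30.0
```

Emit:
play_rows --moves '[0,0,0.001,0,0,0,0,0,0.002,0,0,0,0,0,0.003,0,0,0,0,0,0.004,0,0,0,0,0,0.004,0,0,0]'

```text
time_s: 12.52
tcp_pos: [0.5054, 0.2151, 0.1125]
tool_rot: [-0.0, 0.281, 0.96, -0.0]
force: [0.1, 0.3, -1.0]
finger_gap: 0.0138
finger_force: 30.0
```

Emit:
play_rows --moves '[0,0,0.001,0,0,0,0,0,0.002,0,0,0,0,0,0.002,0,0,0]'

```text
time_s: 12.9
tcp_pos: [0.5055, 0.2151, 0.1108]
tool_rot: [0.0, 0.281, 0.96, -0.0]
force: [-0.4, -0.7, 1.4]
finger_gap: 0.0138
finger_force: 30.0
```

Emit:
play_rows --moves '[0,0,0.001,0,0,0,0,0,0.0015,0,0,0,0,0,0.0015,0,0,0]'

```text
time_s: 13.28
tcp_pos: [0.5055, 0.2151, 0.1092]
tool_rot: [0.0, 0.281, 0.96, 0.0]
force: [-0.1, 0.0, 2.4]
finger_gap: 0.014
finger_force: 30.0
```

Emit:
play_rows --moves '[0,0,0.001,0,0,0,0,0,0.002,0,0,0,0,0,0.003,0,0,0,0,0,0.003,0,0,0]'

```text
time_s: 13.78
tcp_pos: [0.5055, 0.2152, 0.1062]
tool_rot: [0.0, 0.281, 0.96, 0.0]
force: [-0.9, -1.5, 3.1]
finger_gap: 0.014
finger_force: 30.0
```

Emit:
play_rows --moves '[0,0,0.001,0,0,0,0,0,0.002,0,0,0,0,0,0.0025,0,0,0,0,0,0.0025,0,0,0]'

```text
time_s: 14.28
tcp_pos: [0.5055, 0.2152, 0.1038]
tool_rot: [0.0, 0.281, 0.96, 0.0]
force: [-2.1, -1.5, 5.9]
finger_gap: 0.0137
finger_force: 30.0
```

Emit:
play_rows --moves '[0,0,0.0005,0,0,0,0,0,0.001,0,0,0,0,0,0.001,0,0,0]'

```text
time_s: 14.65
tcp_pos: [0.5055, 0.2152, 0.1028]
tool_rot: [0.0, 0.281, 0.96, 0.0]
force: [-1.4, -1.6, 6.3]
finger_gap: 0.0139
finger_force: 30.0
```

Emit:
play_rows --moves '[0,0,0.0005,0,0,0,0,0,0.0007,0,0,0,0,0,0.0007,0,0,0]'

```text
time_s: 15.02
tcp_pos: [0.5056, 0.2151, 0.1022]
tool_rot: [0.0, 0.281, 0.96, -0.0]
force: [-1.9, -1.8, 6.8]
finger_gap: 0.0137
finger_force: 30.0
```

Emit:
play_rows --moves '[0,0,0.0005,0,0,0,0,0,0.0007,0,0,0,0,0,0.0007,0,0,0]'

```text
time_s: 15.4
tcp_pos: [0.5056, 0.2152, 0.1017]
tool_rot: [0.0, 0.281, 0.96, -0.0]
force: [-2.1, -1.9, 7.9]
finger_gap: 0.0139
finger_force: 30.0
```

Emit:
play_rows --moves '[0,0,0.0004,0,0,0,0,0,0.0006,0,0,0,0,0,0.0006,0,0,0]'

```text
time_s: 15.78
tcp_pos: [0.5056, 0.2152, 0.1016]
tool_rot: [0.0, 0.281, 0.96, -0.0]
force: [-3.9, -3.9, 13.3]
finger_gap: 0.0138
finger_force: 30.0
```

Emit:
play_rows --moves '[0,0,-0.0004,0,0,0,0,-0.0001,-0.0004,0,0,0.5,0,-0.0002,-0.0004,0,0,1.0,0,-0.0002,-0.0004,0,0,1.5,0,-0.0003,-0.0004,0,0,1.5]'

```text
time_s: 16.4
tcp_pos: [0.5059, 0.2155, 0.1017]
tool_rot: [0.001, 0.356, 0.935, 0.001]
force: [-1.2, -0.6, 7.1]
finger_gap: 0.0138
finger_force: 30.0
```

```bash
python3 -c "
from h import *
s=arm.observe(); print(s['force'],s['torque']); goal([.5056,.2152,.1016],2.571)"
```

```text
[-1.22346212 -0.62717625  7.07034327] [-0.08458331  0.08150129  0.01315471]
t 16.4 shift [ 0.0001 -0.0004  0.0001] turn [ 0.01  0.01 -1.5 ] joints [ 0.32  0.63 -1.03  1.87  0.64  1.01 -0.14]
```

Emit:
play_rows --moves '[0,-0.0001,0.0001,0,0,0.6,0,-0.0002,0.0001,0,0,1.2,0,-0.0003,0.0001,0,0,1.8,0.0001,-0.0004,0.0001,0,0,2.4,0.0001,-0.0005,0.0001,0,0,3.0,0.0001,-0.0005,0.0001,0,0,3.0]'

```text
time_s: 17.15
tcp_pos: [0.5057, 0.2152, 0.1017]
tool_rot: [0.001, 0.498, 0.867, 0.001]
force: [-0.4, -0.5, 7.5]
finger_gap: 0.0135
finger_force: 30.0
```

```bash
python3 -c "
from h import *
s=arm.observe(); print(s['force'],s['torque']); goal([.5056,.2152,.1016],2.571)"
```

```text
[-0.4210419  -0.51415689  7.5112901 ] [-0.17137789  0.13193756 -0.05272906]
t 17.15 shift [ 0.     -0.      0.0001] turn [ 0.02  0.01 -4.5 ] joints [ 0.28  0.59 -0.96  1.87  0.58  0.98 -0.41]
```

Emit:
play_rows --moves '[0.0001,-0.0001,0,0,0,0.6,0.0001,-0.0002,0,0,0,1.2,0.0001,-0.0003,0,0,0,1.8,0.0002,-0.0003,0,0,0,2.4,0.0002,-0.0004,0,0,0,3.0,0.0002,-0.0005,0,0,0,3.5,0.0002,-0.0005,0,0,0,3.8,0.0002,-0.0005,0,0,0,3.8]'

```text
time_s: 18.15
tcp_pos: [0.5047, 0.2151, 0.1017]
tool_rot: [0.0, 0.659, 0.752, 0.001]
force: [-1.7, 0.2, 8.8]
finger_gap: 0.0139
finger_force: 30.0
```

```bash
python3 -c "
from h import *
s=arm.observe(); print(s['force'],s['torque']); goal([.5056,.2152,.1016],2.571)"
```

```text
[-1.70306284  0.16812896  8.76014333] [-0.23086721  0.43119784 -0.02015904]
t 18.15 shift [-0.      0.0009  0.0001] turn [ 0.01  0.   -8.29] joints [ 0.22  0.55 -0.87  1.88  0.51  0.95 -0.75]
```

Emit:
play_rows --moves '[0,0,-0.001,0,0,0,0,0,-0.002,0,0,0,0,0,-0.003,0,0,0,0,0,-0.004,0,0,0,0,0,-0.004,0,0,0]'

```text
time_s: 18.77
tcp_pos: [0.5046, 0.215, 0.1052]
tool_rot: [-0.0, 0.659, 0.752, 0.001]
force: [-0.1, 1.1, 4.8]
finger_gap: 0.0139
finger_force: 30.0
```

Emit:
play_rows --moves '[0,0,-0.0005,0,0,0,0,0,-0.0008,0,0,0,0,0,-0.0008,0,0,0]'

```text
time_s: 19.15
tcp_pos: [0.5046, 0.2149, 0.1059]
tool_rot: [-0.0, 0.659, 0.752, 0.0]
force: [-0.1, 2.8, 3.6]
finger_gap: 0.0139
finger_force: 30.0
```

Emit:
play_rows --moves '[0,0,-0.0004,0,0,0,0,0,-0.0008,0,0,0,0,0,-0.0008,0,0,0]'

```text
time_s: 19.52
tcp_pos: [0.5045, 0.2149, 0.1063]
tool_rot: [-0.0, 0.659, 0.752, 0.0]
force: [2.8, 4.6, -1.5]
finger_gap: 0.0142
finger_force: 30.0
```

Emit:
play_rows --moves '[0,0,0.0005,0,0,0,0,0,0.0005,0,0,0]'

```text
time_s: 19.77
tcp_pos: [0.5045, 0.2148, 0.1062]
tool_rot: [0.0, 0.659, 0.752, 0.0]
force: [2.3, 3.8, 1.9]
finger_gap: 0.0137
finger_force: 30.0
```

Emit:
play_rows --moves '[0,0,0,0,0,0,0,0,0,0,0,0,0,0,0,0,0,0,0,0,0,0,0,0,0,0,0,0,0,0]' --hand 110

```text
time_s: 20.4
tcp_pos: [0.5043, 0.2143, 0.106]
tool_rot: [0.0, 0.659, 0.752, -0.0]
force: [0.1, -0.9, 0.3]
finger_gap: 0.0519
finger_force: 0.0
```

Emit:
play_rows --moves '[0,0,-0.01,0,0,0,0,0,-0.03,0,0,0,0,0,-0.06,0,0,0,0,0,-0.1,0,0,0,0,0,-0.11,0,0,0,0,0,-0.11,0,0,0,0,0,-0.11,0,0,0,0,0,-0.11,0,0,0]'

```text
time_s: 21.4
tcp_pos: [0.5036, 0.2141, 0.215]
tool_rot: [-0.001, 0.659, 0.752, -0.001]
force: [0.3, 0.2, 0.4]
finger_gap: 0.0524
finger_force: 0.0
```

```bash
python3 - <<'E'
from m import *
c=snap('wrist','w5'); s=arm.observe(); print(s['tcp_pos'],s['time_s'])
cv2.imwrite('pics/w5c.png',cv2.resize(c['frame'][90:290,160:400],(720,600)))
d=c['depth']; z=np.array(c['cam_to_world'])[:3,2]
Z=np.zeros((420,560))
for v in range(120,270):
    for u in range(200,360):
        o,r=ray(c,u,v,True); Z[v,u]=(o+r*d[v,u]/(r@z))[2]
h,b=np.histogram(Z[120:270,200:360],bins=np.arange(.08,.19,.002)); print([(round(x,3),int(n)) for x,n in zip(b,h) if n>20])
E
```

```text
[0.50372586 0.21420532 0.21506972] 21.45
[(np.float64(0.08), 182), (np.float64(0.082), 331), (np.float64(0.084), 398), (np.float64(0.086), 1624), (np.float64(0.088), 7949), (np.float64(0.09), 1470), (np.float64(0.106), 22), (np.float64(0.112), 23), (np.float64(0.114), 26), (np.float64(0.118), 21), (np.float64(0.122), 39), (np.float64(0.124), 50), (np.float64(0.132), 24), (np.float64(0.134), 31), (np.float64(0.136), 1572), (np.float64(0.138), 957), (np.float64(0.162), 35), (np.float64(0.164), 643), (np.float64(0.166), 301)]
```

View pics/w5c.png

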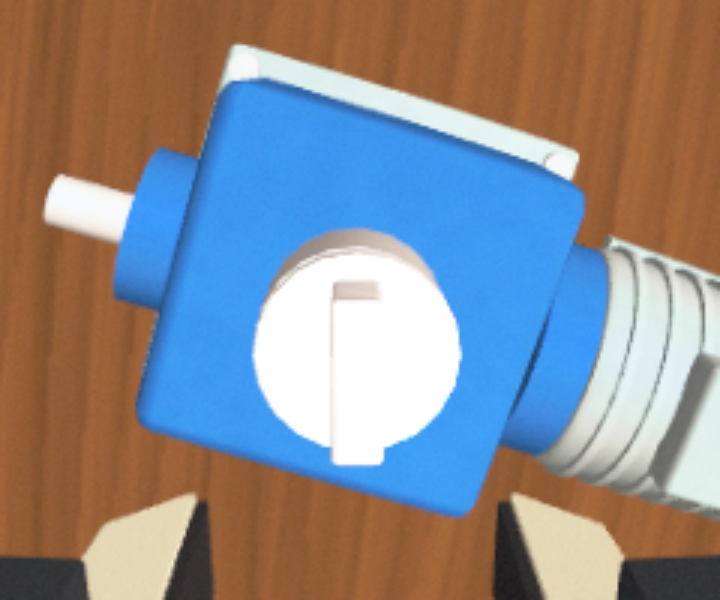

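The picture shows the cap seated upright on the neck at (357,350) with the bar turned as intended. The head top reads about 138 mm, which matches the locked height (138.5 mm) and not the unlocked one (143 mm). The gripper is clear.

```bash
python3 -c "
from workcell import arm
print(arm.finish_job())"
```

```text
the job is handed in; nothing more can be done
None
```

The cap is in the reducer's neck, turned clockwise about 0.87 rad and released at the locked height. The first grasp closed above the bar because the fingertips sit about 39 mm short of the reported TCP, and the second held. The wrist force stayed under about 14 N in every reading while seating the cap. The job is handed in, but no verdict came back.

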